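Top up the tray feeder and jog it

ROBOT

A 7-joint arm with a two-finger parallel gripper is mounted at the origin on the work surface. World frame = base frame: x ahead of the robot, y to its left, z up, the work surface at z = 0. Lengths are in m, angles in rad, forces in N, time in s.
With the tool pointing down it reaches from about 0.4 to 0.85 m from the base axis. Payload 10.4 kg.
Tool frame: the origin (TCP) lies midway between the tips of the shut fingers; the grasp point (between the pads) lies 19 mm behind it; z points along the fingers, y is the line along which they close (so a half turn about z gives the same grasp; the last joint's range is limited). The gripper opens to 87 mm and grips with 3 to 60 N. Pads are 19 mm wide; open, the fingers measure 117 mm over their backs; the gripper's body (75 mm by 190 mm) begins 51 mm behind the grasp point.
Start: joints at [1.081, 0.332, -0.065, 1.46, 0.022, 1.35, -0.088], TCP at [0.281, -0.558, 0.223] pointing down, gripper open.
Joint ranges: [-2.6, 2.6], [-0.5, 2.12], [-1.47, 1.34], [0.16, 2.42], [-1.27, 4.41], [0.06, 2.06], [-2.6, 2.6]. Speed limits (rad/s): [2.22, 2.22, 2.79, 2.79, 3.14, 3.14, 3.14].

INTERFACE

Orientations are given as a unit quaternion [x, y, z, w].
In Python, from bench import r gives the robot as it stands.
- The arm moves only by the tool arm_command, never from a script. Its argument "moves" is one flat list of numbers, 4 for each row, row after row: the shift along the tool's x, y, z in cm, then the turn about the tool's z in degrees. A call has 1 to 12 rows; each row shifts and turns the commanded pose from where the row before left it, along the tool's axes as they then stand; what a row does not reach is not made up. A row lasts 1/12 s, in which the tool goes at most 41.7 mm and 7.16 degrees, less where a joint would pass 70% of its speed; a pose out of reach is approached as far as the arm can. A call with a gripper value outside its range is refused whole. "fingers" is the opening in per cent of the stroke, from 0 (shut) to 100 (fully open), set as the call begins (left out, the last holds). The fingers move at their own pace and stop on an object; "squeeze" is the grip in N (left out, the last holds). Time passes only in rows, so rows that do not move let the fingers close. It gives the time, the measured TCP pose, the force, the opening and the grip force at its end, in the units of the state.
- r.read_state(): the state, without advancing time (a new reading comes with each control period).
- r.camera(name): name is "side" or "top"; returns the picture (400x640x3 uint8, red, green, blue); there is no depth.
- r.camera_info(name): a dict with "fx", "fy", "cx", "cy" (pixels), "origin" and "attitude" of the camera in the world. Camera axes: x right, y up, looking along -z (the intrinsics and any distortion apply to the point x, -y, -z); pixel columns grow to the right and rows downward; lengths in m; the calibration is good to about 2 mm. A picture is of the moment at which its call begins. camera_info takes no time and is no camera call.
- r.close_job(): hands the job in; it is judged then, once.
The state is a dict: "time": time; "joint_positions": joint angles; "joint_vel": joint speeds; "joint_torque": joint torques, N m; "ee_pos": TCP position; "eef_rot": TCP orientation; "ft_force": force on the tool from outside, world axes, zero at the start; "torque": the same for the moment, N m; "width": finger opening in m; "grip_force": force on a finger pad.
Only numpy, scipy, OpenCV 4.12 (cv2) and the standard library are available. Lean on these libraries where they do the work, as an engineer would, in place of code of your own. Each camera call takes 0.05 s, during which the arm holds its last target. There are 200 camera calls.

TASK

Put the loose vial tray squarely on top of the pile in the feeder; how high the pile stands is not known, so feel for its top and set the tray down on it rather than letting it drop. Then push the console's spring lever fully over to the side where the feeder stands, hold it there for a good second and let it spring back upright, never tilting it to the other side. Leave everything else where it is.

Things in the scene. Friction and masses are not known exactly. Their poses are not given: they have to be found in the camera images.
- tray_center (a point): Centre, half-way up, of the loose white vial tray: a closed block 130 mm (its x) by 64 mm (its y) by 30 mm tall, its top marked with 7 x 3 round grey wells, about 0.2 kg. It stands flat on the table, z up. Grip it across its 64 mm width.
- feeder: Fixed white feeder housing, 170 mm (x) by 110 mm (y) by 70 mm tall, origin at the centre of its underside, z up, with an open well in its top. A fixed, rigid pile of three trays like the loose one rises out of the well. Above the housing there is open space beside the pile.
- feeder_mouth (a point): Centre of the well's mouth, level with the housing's top (70 mm above the table); axes are the feeder's. The pile is centred on this point seen from above, its 130 mm side along x and 64 mm side along y. Its flat top lies somewhere between 15 and 65 mm above this point, different each time.
- console: Fixed grey console, 110 x 110 x 46 mm, origin at the centre of its underside, z up. The black jog lever stands upright in the middle of its top and tilts along the console's y axis, to either side.
- lever_pivot (a point): Point on the console about which the lever tilts, 50 mm above the table; the axes are the console's. The lever's round black grip, 24 mm in diameter, reaches from 30 to 105 mm above this point when upright (top 155 mm above the table).
- jog_lever (a joint): Tilt of the lever: 0 upright (spring-centred), positive towards the console's +y, negative towards its -y, stops at +0.5 and -0.5 rad. The spring needs about 1 N m per rad (some 5 N sideways at the grip to reach a stop) and brings the lever back by itself in about 0.2 s once it is let go.
- reagent: Bystander: amber bottle, 60 mm across, 130 mm tall. Origin at the centre of its underside. Leave it alone.
- beaker: Bystander: glass beaker, 64 mm across, 85 mm tall. Origin at the centre of its underside. Leave it alone.
- tube_rack: Bystander: white three-deck tube rack with a few tubes, 100 x 200 x 64 mm (tubes to 81 mm). Origin at the centre of its underside. Leave it alone.
- mouse: Bystander: black computer mouse, 62 x 110 x 30 mm. Origin at the centre of its underside. Leave it alone.
- glove_box: Bystander: carton, 120 x 200 x 65 mm. Origin at the centre of its underside. Leave it alone.
- jar: Bystander: white jar, 70 mm across, 85 mm tall. Origin at the centre of its underside. Leave it alone.
- tip_box: Bystander: grey box, 120 x 85 x 60 mm. Origin at the centre of its underside. Leave it alone.
There are look-alikes about, which are no part of the job. What is shaped like the feeder but pink, purple or red is not meant.

How it is judged:
On the way, in this order (a step that is already met when the one before it is completed fails the run):
1. the tray lies flat and square on the pile, let go and still (horizontal distance between tray_center and feeder_mouth below 0.014 m and z of tray_center in the frame of feeder_mouth above 0.02 m and angle between tray_center's own z axis and vertical below 0.08 rad and angle between the x axis of tray_center and the x axis of feeder_mouth, either way round below 0.16 rad and contact force between tray and the fingers below 0.1 N and linear speed of tray below 0.03 m/s), for 0.2 s.
2. the lever is held over (beyond 0.35 rad of its 0.5) towards the feeder's side for 0.8 s (((y of feeder_mouth in the frame of console above 0 m and value of joint jog_lever above 0.35 rad) or (y of feeder_mouth in the frame of console below 0 m and value of joint jog_lever below -0.35 rad))), for 0.8 s.
3. the lever is back upright (value of joint jog_lever between -0.06 and 0.06 rad), for 0.2 s.
At the end, for the whole second after the job is handed in: The tray rests on the pile, let go and still: its centre within 14 mm of the well's centre seen from above, flat within 0.08 rad, its long side within 0.16 rad of the feeder's; the lever is upright within 0.06 rad (all of step 1 and all of step 3); the robot touches nothing.
It fails at once if the tray is let fall (faster than 0.45 m/s, a drop of about 10 mm, while not held) (linear speed of tray above 0.45 m/s and contact force between tray and the fingers below 0.1 N).
It fails at once if the lever is tilted more than 0.2 rad to the side away from the feeder ((y of feeder_mouth in the frame of console above 0 m and value of joint jog_lever below -0.2 rad) or (y of feeder_mouth in the frame of console below 0 m and value of joint jog_lever above 0.2 rad)).
It fails at once if a bystander is moved by more than 30 mm (distance of any of reagent, beaker, tube_rack, mouse, glove_box, jar, tip_box from where it was at the start of the episode above 0.03 m).
It also fails if it takes over 67 s, if anything falls off the work surface, if the arm or the gripper's body presses on something with over 40 N, if the wrist force passes 120 N, or if a joint passes its speed limit or range.

## Working session

There is one attempt and no reset: what is moved stays moved. The work goes in short steps, Python scripts to look and compute and a tool call to move; the robot and the scene stay as the last step left them, time stands still between calls to the robot, and variables do not carry over. Pictures are saved under pics/ and viewed, at most 10 in all, crops included, and the job is handed in when it is done.

Besides the shell and the picture viewer there is one more tool, called after "Emit:" as name(argument=value, ...) on one line, values as JSON. arm_command: Moves the arm, as the interface text tells. Its arguments: {"type":"object","properties":{"moves":{"type":"array"},"fingers":{"type":"number"},"squeeze":{"type":"number"}},"required":["moves"]}

```bash
mkdir -p pics; python3 - <<'E'
from bench import r
import cv2
for n in("top","side"):
    i=r.camera_info(n);print(n,i)
    cv2.imwrite(f"pics/{n}0.png",cv2.cvtColor(r.camera(n),cv2.COLOR_RGB2BGR))
print(r.read_state())
E
```

```text
top {'fx': 452.8412991405558, 'fy': 452.8412991405558, 'cx': 315.33913823834234, 'cy': 197.91151152189644, 'origin': array([ 0.13173866, -0.01893151,  1.80152524]), 'attitude': array([-0.06920386,  0.07785084,  0.72821707, -0.67738465])}
side {'fx': 397.02302350668293, 'fy': 397.02302350668293, 'cx': 316.0058604581641, 'cy': 199.99563448695017, 'origin': array([-0.06598379, -1.08474461,  1.09531063]), 'attitude': array([ 0.41039917, -0.10046726, -0.23677988,  0.8748795 ])}
{'time': 0.1, 'joint_positions': array([ 1.08137491,  0.33281581, -0.06467555,  1.46084181,  0.02162278,
        1.34990162, -0.08850159]), 'joint_vel': array([ 0.00163132, -0.00153115, -0.00177501, -0.00023719, -0.0001207 ,
        0.00042495, -0.00079336]), 'joint_torque': array([ 2.17329543e-03, -6.24546146e+01,  2.49854982e-02, -3.90714061e+01,
       -6.14867778e-02,  3.66460544e-02,  9.00096296e-06]), 'ee_pos': array([ 0.28110523, -0.55783495,  0.2218364 ]), 'eef_rot': array([ 9.72883066e-01,  2.31296640e-01, -1.88916183e-04, -6.06640486e-04]), 'ft_force': array([-0.34205547, -0.21943597, -0.78693112]), 'torque': array([-0.055231  ,  0.01903993, -0.0286406 ]), 'grip_force': 0.0, 'width': 0.08690833531066527}
```

View pics/top0.png

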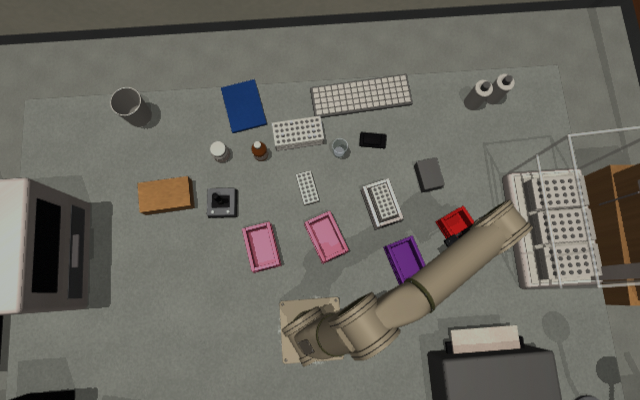

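View pics/side0.png

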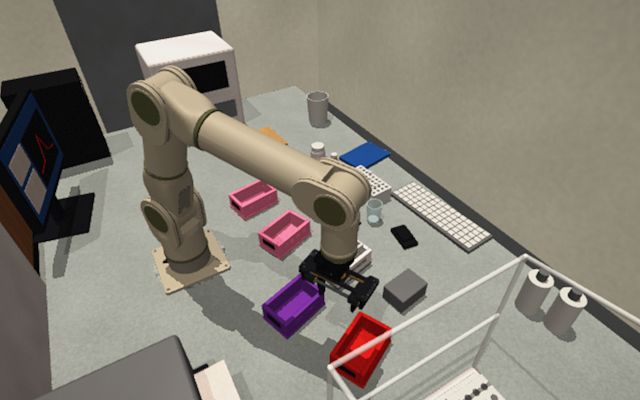

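The top view shows the loose-tray candidates:
- Small white tray at (307,187).
- Tube rack at (298,132), larger and multi-deck.
- Pile in the white feeder at (382,203).
- Large racks at (550,225).

I choose (307,187). The white feeder is at (382,203); the pink, purple and red ones at (262,246), (327,237), (405,258) and (457,222) are look-alikes. The console is at (221,202). The side view mostly has the arm in front of the tray and feeder. Next I'll check these in a close crop.

```bash
cat > h.py <<'E'
from bench import r
import cv2,numpy as np
from scipy.spatial.transform import Rotation as R
def ray(n,u,v):
    i=r.camera_info(n)
    d=np.array([(u-i['cx'])/i['fx'],-(v-i['cy'])/i['fy'],-1.])
    return np.array(i['origin']),R.from_quat(i['attitude']).apply(d)
def onz(n,u,v,z):
    o,d=ray(n,u,v);return o+d*(z-o[2])/d[2]
def proj(n,p):
    i=r.camera_info(n);q=R.from_quat(i['attitude']).inv().apply(np.array(p)-i['origin'])
    return i['cx']+i['fx']*q[0]/-q[2],i['cy']-i['fy']*q[1]/-q[2]
def rect(n,img,box,z,thr=150,mask=None):
    x0,y0,x1,y1=box
    c=img[y0:y1,x0:x1].astype(int)
    m=((c.min(2)>thr)).astype(np.uint8) if mask is None else mask
    m=cv2.morphologyEx(m,cv2.MORPH_CLOSE,np.ones((5,5)))
    cs,_=cv2.findContours(m,cv2.RETR_EXTERNAL,cv2.CHAIN_APPROX_NONE)
    k=max(cs,key=cv2.contourArea)[:,0]
    P=np.array([onz(n,u+x0,v+y0,z)[:2] for u,v in k])*1000
    (cx,cy),(w,h),a=cv2.minAreaRect(P.astype(np.float32))
    if w<h: w,h,a=h,w,a+90
    return cx,cy,w,h,((a+90)%180)-90
E
python3 - <<'E'
from h import *
a=cv2.imread("pics/top0.png")
cv2.imwrite("pics/crop1.png",cv2.resize(a[150:240,195:410],None,fx=3.7,fy=3.7,interpolation=cv2.INTER_CUBIC))
for t in(130,150,170): print(t,rect("top",a,(290,165,325,212),.03,t),rect("top",a,(355,172,410,235),.1,t))
E
```

```text
130 (553.7650146484375, -23.622859954833984, 128.06919860839844, 61.644840240478516, 11.386786460876465) (457.04888916015625, -309.19244384765625, 165.58572387695312, 106.75949096679688, 14.228499412536621)
150 (554.1358032226562, -23.55443572998047, 126.59869384765625, 60.04568862915039, 11.699190139770508) (457.2766418457031, -308.8038024902344, 163.66079711914062, 104.4747314453125, 14.038569450378418)
170 (551.98095703125, -21.992050170898438, 120.58268737792969, 55.95421600341797, 12.376053810119629) (456.8008728027344, -308.9141845703125, 158.05825805664062, 103.45372009277344, 14.219958305358887)
```

View pics/crop1.png

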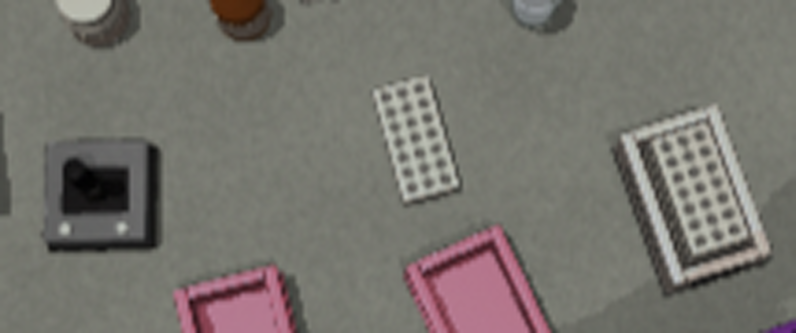

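The crop confirms the 7x3-well tray at (307,187) and the white feeder with its pile at (382,203). The console's lever slot runs left–right, which is roughly world y. Now I'll measure the console and plan the approach.

```bash
cat >> h.py <<'E'
def plan(x,y,z,yaw=None):
    s=r.read_state();q=R.from_quat(s['eef_rot']);p=s['ee_pos']
    ax=q.apply([1,0,0]);cur=np.degrees(np.arctan2(ax[1],ax[0]))
    turn=0
    if yaw is not None: turn=cur-yaw
    q2=q*R.from_euler('z',turn,degrees=True)
    print("p",p.round(4),"yaw",cur.round(2),"turn",round(turn,2),"then shift cm",(q2.inv().apply(np.array([x,y,z])-p)*100).round(2),"f",s['ft_force'].round(1),"w",round(s['width'],4),"g",round(s['grip_force'],1),"t",round(s['time'],1))
E
python3 - <<'E'
from h import *
a=cv2.imread("pics/top0.png")
for z in(.07,):print(rect("top",a,(355,172,410,235),z,140))
b=(200,182,241,220);c=a[b[1]:b[3],b[0]:b[2]].astype(int)
for t in (55,):
    hsv=cv2.cvtColor(c.astype(np.uint8),cv2.COLOR_BGR2HSV)
    print(c[20,:].tolist()); 
for t in(60,70,80):
    m=(c.max(2)<t+15).astype(np.uint8);print(rect("top",a,b,.046,mask=m))
plan(.554,-.0235,.15,11.5)
E
```

```text
(463.329345703125, -314.02996826171875, 167.2198944091797, 108.03424835205078, 13.885259628295898)
[[115, 123, 121], [116, 125, 123], [114, 122, 121], [111, 120, 119], [113, 123, 121], [114, 123, 121], [108, 115, 113], [89, 90, 90], [98, 99, 99], [97, 98, 99], [95, 95, 96], [74, 75, 75], [24, 23, 23], [24, 23, 24], [25, 25, 25], [24, 24, 24], [20, 20, 21], [14, 14, 16], [12, 12, 13], [18, 18, 19], [18, 18, 20], [13, 14, 15], [6, 7, 8], [6, 7, 6], [10, 10, 10], [10, 9, 11], [10, 10, 10], [13, 12, 13], [20, 19, 21], [43, 42, 43], [104, 104, 105], [104, 104, 105], [106, 107, 107], [104, 105, 104], [65, 65, 66], [26, 26, 26], [20, 22, 22], [38, 41, 41], [78, 84, 83], [113, 120, 120], [112, 120, 119]]
(502.34722900390625, 312.92816162109375, 120.8079833984375, 113.71698760986328, -2.1196823120117188)
(503.5268859863281, 305.4384765625, 125.56156158447266, 120.73129272460938, 85.8735122680664)
(507.82855224609375, 309.5428771972656, 133.7447052001953, 129.38558959960938, 86.24050903320312)
p [ 0.2811 -0.5578  0.2218] yaw 26.75 turn 15.25 then shift cm [ 37.4  -46.91   7.22] f [-0.3 -0.2 -0.8] w 0.0869 g 0.0 t 0.1
```

Emit:
arm_command(moves=[0,0,0,5.1,0,0,0,5.1,0,0,0,5.0,2.3,-2.9,0,0,2.3,-2.9,0,0,2.3,-2.9,0,0,2.3,-2.9,0,0,2.3,-2.9,0,0,2.3,-2.9,0,0,2.3,-2.9,0,0,2.3,-2.9,0,0,2.3,-2.9,0,0], fingers=100, squeeze=15)

```text
time: 1.1
ee_pos: [0.4321, -0.2592, 0.2224]
eef_rot: [0.995, 0.101, -0.0, 0.0]
ft_force: [1.0, -0.5, -0.3]
width: 0.087
grip_force: 0.0
```

Emit:
arm_command(moves=[2.3,-2.9,0,0,2.3,-2.9,0,0,2.3,-2.9,0,0,2.3,-2.9,0,0,2.3,-2.9,0,0,2.3,-2.9,0,0,1.5,-1.5,2,0,0,0,2,0,0,0,2,0,0,0,0,0,0,0,0,0])

```text
time: 2.02
ee_pos: [0.5432, -0.0453, 0.1619]
eef_rot: [0.995, 0.101, -0.001, -0.0]
ft_force: [-0.2, 0.3, 1.4]
width: 0.0874
grip_force: 0.0
```

```bash
python3 - <<'E'
from h import *
plan(.554,-.0235,.1,11.5)
a=cv2.cvtColor(r.camera("side"),cv2.COLOR_RGB2BGR);cv2.imwrite("pics/side1.png",a)
f=[proj("side",p) for p in((.463,-.314,.07),(.554,-.0235,.03),(.505,.31,.1))];print(f)
t=cv2.cvtColor(r.camera("top"),cv2.COLOR_RGB2BGR);cv2.imwrite("pics/top1.png",t)
c=[(int(u),int(v)) for u,v in f]
x0,y0=c[0][0]-55,c[0][1]-50
A=cv2.resize(a[y0:y0+100,x0:x0+110],None,fx=3.6,fy=3.6,interpolation=cv2.INTER_CUBIC)
x1,y1=c[1][0]-65,c[1][1]-70
B=cv2.resize(a[y1:y1+100,x1:x1+110],None,fx=3.6,fy=3.6,interpolation=cv2.INTER_CUBIC)
print(x0,y0,x1,y1)
cv2.imwrite("pics/crop2.png",np.hstack([A,B]))
E
```

```text
p [ 0.5432 -0.0453  0.1619] yaw 11.54 turn 0.04 then shift cm [ 1.51 -1.92  6.19] f [-0.2  0.3  1.4] w 0.0874 g 0.0 t 2.0
[(np.float64(343.53792196986353), np.float64(253.4857093250167)), (np.float64(323.45807997005363), np.float64(206.14458970500553)), (np.float64(276.232848630503), np.float64(156.4557749808693))]
288 203 258 136
```

View pics/crop2.png

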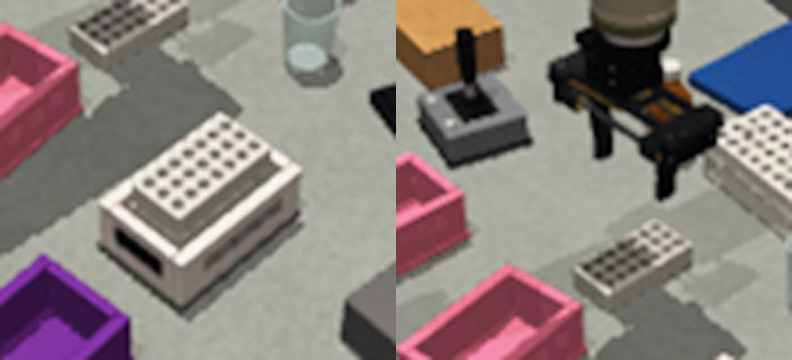

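The side crop shows the loose tray's top corners at about (307.7,210.4), (318.3,216.6), (340.2,203.5) and (329.9,197.7). The pile's top corners in the left crop are at (133,182), (175,218), (268,145) and (222,113). The lever is upright on the console, with the grip at about crop (466,60).

```bash
python3 - <<'E'
from h import *
def show(q,z):
    P=np.array([onz("side",u,v,z)[:2] for u,v in q]);d=(P[2]-P[1]+P[3]-P[0])/2;print(z,P.mean(0).round(4),np.linalg.norm(d).round(3),np.degrees(np.arctan2(d[1],d[0])).round(1))
show([(307.7,210.4),(318.3,216.6),(340.2,203.5),(329.9,197.7)],.03)
q=[(288+u/3.6,203+v/3.6) for u,v in((133,182),(175,218),(268,145),(222,113))]
for z in(.085,.095,.105,.115,.125):show(q,z)
# housing top rim outer corners
q=[(288+u/3.6,203+v/3.6) for u,v in((101,208),(180,262),(300,172),(225,118))];show(q,.07)
# lever grip top / console
print(onz("side",258+(466-396)/3.6,136+33/3.6,.155),onz("side",258+(470-396)/3.6,136+105/3.6,.05))
q=[(258+(u-396)/3.6,136+v/3.6) for u,v in((417,103),(455,142),(527,112),(490,78))];show(q,.046)
E
```

```text
0.03 [ 0.5541 -0.0291] 0.12 10.8
0.085 [ 0.4684 -0.3057] 0.129 14.8
0.095 [ 0.4631 -0.3134] 0.128 14.8
0.105 [ 0.4578 -0.3211] 0.127 14.8
0.115 [ 0.4525 -0.3288] 0.125 14.8
0.125 [ 0.4472 -0.3365] 0.124 14.8
0.07 [ 0.4608 -0.3221] 0.166 12.8
[0.51654748 0.31122244 0.155     ] [0.51200633 0.30961373 0.05      ]
0.046 [0.5136 0.3068] 0.106 3.5
```

Emit:
arm_command(moves=[0.8,-0.9,0,0,0.7,-0.9,0,0,0,0,3,0,0,0,3,0,0,0,3,0,0,0,2.5,0,0,0,1.5,0,0,0,1.0,0,0,0,0.8,0,0,0,0.5,0,0,0,0,0,0,0,0,0])

```text
time: 3.12
ee_pos: [0.5557, -0.0244, 0.0103]
eef_rot: [0.995, 0.101, 0.001, 0.0]
ft_force: [-0.5, 0.6, 0.6]
width: 0.0869
grip_force: 0.0
```

Emit:
arm_command(moves=[0,0,0,0,0,0,0,0,0,0,0,0,0,0,0,0,0,0,0,0,0,0,0,0,0,0,0,0,0,0,0,0], fingers=0, squeeze=15)

```text
time: 3.78
ee_pos: [0.5552, -0.0245, 0.0099]
eef_rot: [0.995, 0.101, 0.0, 0.0]
ft_force: [-1.8, 0.9, 5.7]
width: 0.0638
grip_force: 15.0
```

Emit:
arm_command(moves=[0,0,-0.5,0,0,0,-1,0,0,0,-2,0,0,0,-3,0,0,0,-3,0,0,0,-3,0,0,0,-3,0,0,0,-1.5,0,0,0,-0.5,0,0,0,0,0], squeeze=20)

```text
time: 4.62
ee_pos: [0.5555, -0.0246, 0.1859]
eef_rot: [0.995, 0.101, 0.001, 0.0]
ft_force: [0.5, 0.1, -2.6]
width: 0.0637
grip_force: 20.0
```

```bash
python3 - <<'E'
from h import *
plan(.462,-.315,.185,14)
E
```

```text
p [ 0.5555 -0.0246  0.1859] yaw 11.54 turn -2.46 then shift cm [-16.1   25.92   0.09] f [ 0.5  0.1 -2.6] w 0.0637 g 20.0 t 4.6
```

Emit:
arm_command(moves=[0,0,0,-2.5,-0.8,1.3,0,0,-1.6,2.6,0,0,-2.0,3.2,0,0,-2.0,3.2,0,0,-2.0,3.2,0,0,-2.0,3.2,0,0,-2.0,3.2,0,0,-1.6,2.6,0,0,-1.4,2.2,0,0,-0.7,1.2,0,0,0,0,0,0])

```text
time: 5.62
ee_pos: [0.4593, -0.318, 0.1828]
eef_rot: [0.993, 0.12, -0.001, -0.0]
ft_force: [0.6, 0.2, -2.9]
width: 0.0636
grip_force: 20.0
```

Emit:
arm_command(moves=[0,0,1.5,0,0,0,1.5,0,0,0,1,0,0,0,0,0,0,0,0,0,0,0,0,0])

```text
time: 6.12
ee_pos: [0.4623, -0.3145, 0.1451]
eef_rot: [0.992, 0.123, 0.0, 0.0]
ft_force: [0.1, 0.1, -0.8]
width: 0.0638
grip_force: 20.0
```

```bash
python3 - <<'E'
from h import *
plan(.462,-.315,.145,14)
a=cv2.cvtColor(r.camera("side"),cv2.COLOR_RGB2BGR)
t=cv2.cvtColor(r.camera("top"),cv2.COLOR_RGB2BGR);cv2.imwrite("pics/s2.png",a);cv2.imwrite("pics/t2.png",t)
A=cv2.resize(a[190:300,285:405],None,fx=4,fy=4,interpolation=cv2.INTER_CUBIC)
B=cv2.resize(t[155:245,345:425],None,fx=4,fy=4,interpolation=cv2.INTER_CUBIC)
B=cv2.copyMakeBorder(B,0,440-360,0,0,cv2.BORDER_CONSTANT)
cv2.imwrite("pics/crop3.png",np.hstack([A,B]))
E
```

```text
p [ 0.4623 -0.3145  0.1451] yaw 14.09 turn 0.09 then shift cm [-0.04  0.04  0.01] f [ 0.1  0.1 -0.8] w 0.0638 g 20.0 t 6.1
```

View pics/crop3.png

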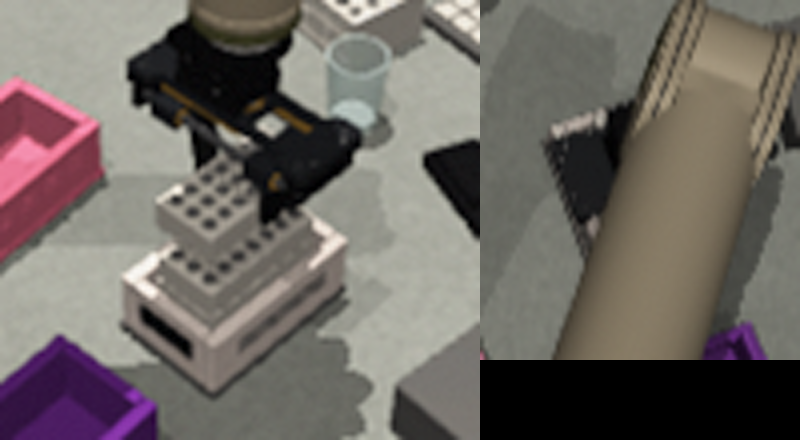

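The held tray's near top corners are at crop (157,207) and (205,237). The pile's are at about (160,267) and (208,305), visibly below with clearance. I'll compare them.

```bash
python3 - <<'E'
from h import *
f=lambda u,v,z:onz("side",285+u/4,190+v/4,z)[:2]
c=np.array([.4623,-.3145]);yaw=np.radians(14);M=np.array([[np.cos(yaw),np.sin(yaw)],[-np.sin(yaw),np.cos(yaw)]])
print("held",M@(f(157,207,.165)-c),M@(f(205,237,.165)-c))
for z in(.085,.09,.095,.1,.105):print(z,M@(f(160,267,z)-c),M@(f(208,305,z)-c))
E
```

```text
held [-0.07115766  0.02162977] [-0.06728638 -0.02854657]
0.085 [-0.06465737  0.02518626] [-0.06588028 -0.03220221]
0.09 [-0.06779637  0.02199542] [-0.06901323 -0.03510903]
0.095 [-0.07093537  0.01880458] [-0.07214618 -0.03801586]
0.1 [-0.07407437  0.01561374] [-0.07527913 -0.04092269]
0.105 [-0.07721337  0.0124229 ] [-0.07841207 -0.04382951]
```

Everything agrees within about 4 mm. The pile top looks like about 0.09 m, so I'll nudge and then descend, feeling for contact.

Emit:
arm_command(moves=[0,0.2,0.5,0,0,0,0.5,0,0,0,0.5,0,0,0,0.5,0,0,0,0.3,0,0,0,0.2,0,0,0,0.2,0,0,0,0.2,0,0,0,0,0,0,0,0,0])

```text
time: 7.05
ee_pos: [0.4622, -0.3168, 0.1156]
eef_rot: [0.992, 0.122, 0.0, 0.0]
ft_force: [0.4, -0.1, -1.8]
width: 0.0639
grip_force: 20.0
```

Emit:
arm_command(moves=[0,0,0.1,0,0,0,0.1,0,0,0,0.1,0,0,0,0.1,0,0,0,0.1,0,0,0,0,0])

```text
time: 7.55
ee_pos: [0.4621, -0.3168, 0.1103]
eef_rot: [0.992, 0.122, -0.0, -0.0]
ft_force: [0.2, -0.2, -1.4]
width: 0.0638
grip_force: 20.0
```

Emit:
arm_command(moves=[0,0,0.1,0,0,0,0.1,0,0,0,0.1,0,0,0,0,0])

```text
time: 7.88
ee_pos: [0.4623, -0.3169, 0.1085]
eef_rot: [0.993, 0.122, 0.0, 0.0]
ft_force: [-4.4, 3.4, 7.9]
width: 0.064
grip_force: 20.0
```

Contact: the force is +8 N and the tray bottom is at about 0.098. I'll ease off slightly and release.

Emit:
arm_command(moves=[0,0,-0.05,0,0,0,0,0,0,0,0,0])

```text
time: 8.13
ee_pos: [0.4623, -0.3169, 0.1085]
eef_rot: [0.992, 0.122, 0.0, 0.0]
ft_force: [-2.3, 2.2, 6.8]
width: 0.0641
grip_force: 20.0
```

Emit:
arm_command(moves=[0,0,0,0,0,0,0,0,0,0,0,0,0,0,0,0,0,0,0,0,0,0,0,0], fingers=100)

```text
time: 8.63
ee_pos: [0.4622, -0.3168, 0.108]
eef_rot: [0.992, 0.122, 0.0, 0.0]
ft_force: [-0.3, -0.4, 0.7]
width: 0.0859
grip_force: 0.0
```

Emit:
arm_command(moves=[0,0,-0.5,0,0,0,-1,0,0,0,-2,0,0,0,-3,0,0,0,-3.5,0,0,0,-3.5,0,0,0,-1,0,0,0,0,0])

```text
time: 9.3
ee_pos: [0.4637, -0.3176, 0.2578]
eef_rot: [0.992, 0.122, 0.003, 0.002]
ft_force: [0.2, 0.4, -0.8]
width: 0.087
grip_force: 0.0
```

```bash
python3 - <<'E'
from h import *
plan(.51,.309,.25,0)
a=cv2.cvtColor(r.camera("side"),cv2.COLOR_RGB2BGR)
A=cv2.resize(a[190:300,285:405],None,fx=4,fy=4,interpolation=cv2.INTER_CUBIC)
B=cv2.resize(a[125:225,235:325],None,fx=3.5,fy=4.4,interpolation=cv2.INTER_CUBIC)
cv2.imwrite("pics/crop4.png",np.hstack([A,B]))
E
```

```text
p [ 0.4637 -0.3176  0.2578] yaw 14.05 turn 14.05 then shift cm [  4.63 -62.66   0.55] f [ 0.2  0.4 -0.8] w 0.087 g 0.0 t 9.3
```

View pics/crop4.png

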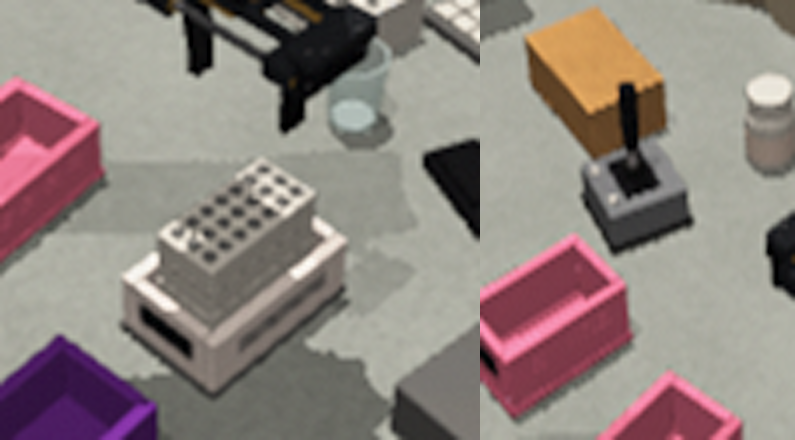

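The tray sits square on the pile, its faces flush with the trays beneath. The lever is upright, with the grip top at crop (628,85). Now I'll locate the lever in both views.

```bash
python3 - <<'E'
from h import *
print(onz("top",214.7,194,.153),onz("side",277.3,144.8,.153))
print("console top view",np.mean([onz("top",195+u/3.7,150+v/3.7,.046) for u,v in((47,142),(150,140),(152,240),(47,245))],0))
print("carton right edge",onz("top",192,195,.065))
plan(.511,.385,.25,0)
E
```

```text
[0.52104194 0.32072781 0.153     ] [0.51854966 0.31727466 0.153     ]
console top view [0.51298443 0.31581246 0.046     ]
carton right edge [0.54417926 0.42762909 0.065     ]
p [ 0.4629 -0.3172  0.2551] yaw 14.05 turn 14.05 then shift cm [  4.81 -70.22   0.38] f [-0.1  0.8 -0.7] w 0.0873 g 0.0 t 9.3
```

Emit:
arm_command(moves=[0,0,0,7,0,0,0,7,0.1,-1.5,0,0,0.3,-3.5,0,0,0.3,-3.5,0,0,0.3,-3.5,0,0,0.3,-3.5,0,0,0.3,-3.5,0,0,0.3,-3.5,0,0,0.3,-3.5,0,0,0.3,-3.5,0,0,0.3,-3.5,0,0], fingers=0)

```text
time: 10.35
ee_pos: [0.4889, 0.0154, 0.2522]
eef_rot: [1.0, 0.002, -0.001, 0.0]
ft_force: [0.5, -0.2, -0.4]
width: 0.0149
grip_force: 0.0
```

Emit:
arm_command(moves=[0.3,-3.5,0,0,0.3,-3.5,0,0,0.3,-3.5,0,0,0.3,-3.5,0,0,0.3,-3.5,0,0,0.3,-3.5,0,0,0.3,-3.5,0,0,0.3,-3.5,0,0,0,-3.5,0,0,0,-3.0,0,0,0,-1,0,0,0,0,0,0])

```text
time: 11.35
ee_pos: [0.5111, 0.3715, 0.2516]
eef_rot: [1.0, 0.004, -0.001, -0.0]
ft_force: [0.2, 0.3, -0.2]
width: 0.0004
grip_force: 0.0
```

```bash
python3 - <<'E'
from h import *
plan(.515,.385,.115,0)
E
```

```text
p [0.5111 0.3715 0.2516] yaw 0.45 turn 0.45 then shift cm [ 0.43 -1.34 13.66] f [ 0.2  0.3 -0.2] w 0.0004 g 0.0 t 11.3
```

Next: shift to y=0.385, descend, then approach the lever to feel for contact.

Emit:
arm_command(moves=[0.2,-0.8,0,0,0.2,-0.6,0,0,0,0,2,0,0,0,3,0,0,0,3,0,0,0,3,0,0,0,1.7,0,0,0,1,0,0,0,0,0,0,0,0,0])

```text
time: 12.18
ee_pos: [0.5182, 0.3819, 0.1167]
eef_rot: [1.0, 0.0, 0.0, -0.0]
ft_force: [0.4, 0.3, 0.1]
width: 0.0002
grip_force: 0.0
```

Emit:
arm_command(moves=[0,1,0,0,0,1,0,0,0,1,0,0,0,0.5,0,0,0,0.5,0,0,0,0.5,0,0,0,0,0,0])

```text
time: 12.77
ee_pos: [0.5181, 0.3362, 0.1164]
eef_rot: [1.0, -0.0, 0.0, 0.0]
ft_force: [0.4, 0.9, 1.4]
width: 0.001
grip_force: 0.5
```

Emit:
arm_command(moves=[0,0.4,0,0,0,0.4,0,0,0,0.4,0,0,0,0.4,0,0,0,0,0,0])

```text
time: 13.18
ee_pos: [0.5172, 0.321, 0.1159]
eef_rot: [1.0, 0.0, -0.0, -0.0]
ft_force: [-1.2, 4.4, 1.5]
width: 0.0005
grip_force: 2.3
```

Emit:
arm_command(moves=[0,0.4,0,0,0,0.4,0,0,0,0.4,0,0,0,0.4,0,0,0,0,0,0])

```text
time: 13.6
ee_pos: [0.5172, 0.307, 0.1163]
eef_rot: [1.0, 0.001, 0.0, -0.002]
ft_force: [-1.3, 7.6, -0.2]
width: 0.0003
grip_force: 3.5
```

Emit:
arm_command(moves=[0,0.2,0,0,0,0.2,0,0,0,0,0,0])

```text
time: 13.85
ee_pos: [0.517, 0.3062, 0.117]
eef_rot: [1.0, 0.002, 0.001, -0.004]
ft_force: [0.2, 17.4, -1.1]
width: 0.0007
grip_force: 7.2
```

```bash
python3 - <<'E'
from h import *
plan(.515,.30,.115,0)
a=cv2.cvtColor(r.camera("side"),cv2.COLOR_RGB2BGR)
cv2.imwrite("pics/crop5.png",cv2.resize(a[105:205,235:345],None,fx=5,fy=5,interpolation=cv2.INTER_CUBIC))
E
```

```text
p [0.517  0.3062 0.117 ] yaw 0.25 turn 0.25 then shift cm [-0.21  0.62  0.2 ] f [ 0.2 17.4 -1.1] w 0.0007 g 7.2 t 13.8
```

View pics/crop5.png

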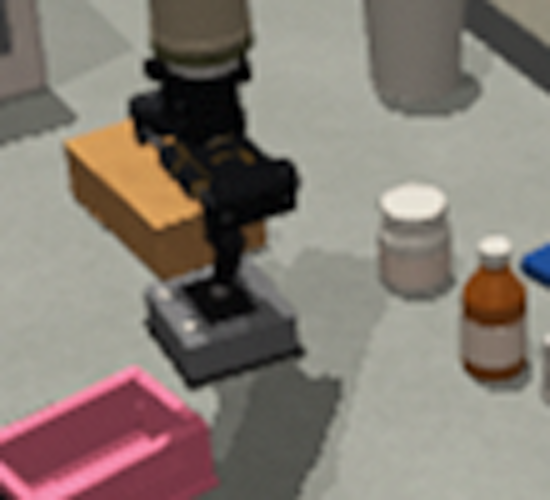

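The fingers hold the lever over towards the feeder. The force jumped from 8 to 17 N with no further travel, so it is at the stop. I'll hold it there, then back off slowly.

Emit:
arm_command(moves=[0,0,0,0,0,0,0,0,0,0,0,0,0,0,0,0,0,0,0,0,0,0,0,0,0,0,0,0,0,0,0,0,0,0,0,0,0,0,0,0,0,0,0,0,0,0,0,0])

```text
time: 14.9
ee_pos: [0.517, 0.3061, 0.117]
eef_rot: [1.0, 0.002, 0.001, -0.004]
ft_force: [0.4, 16.9, -1.6]
width: 0.0002
grip_force: 7.2
```

Emit:
arm_command(moves=[0,0,0,0,0,0,0,0,0,0,0,0,0,0,0,0,0,0,0,0,0,0,0,0])

```text
time: 15.4
ee_pos: [0.517, 0.3061, 0.117]
eef_rot: [1.0, 0.002, 0.001, -0.004]
ft_force: [-0.1, 17.0, -2.4]
width: 0.0003
grip_force: 7.2
```

Emit:
arm_command(moves=[0,-0.5,0,0,0,-0.5,0,0,0,-0.5,0,0,0,-0.5,0,0,0,-0.5,0,0,0,-0.5,0,0,0,-0.5,0,0,0,-1,0,0,0,-1.5,0,0,0,-1.5,0,0,0,-0.5,0,0,0,0,0,0])

```text
time: 16.4
ee_pos: [0.5167, 0.3825, 0.1154]
eef_rot: [1.0, 0.001, -0.001, 0.0]
ft_force: [-0.7, 1.0, 0.8]
width: 0.0007
grip_force: 0.0
```

Emit:
arm_command(moves=[0,0,-1.5,0,0,0,-3,0,0,0,-3.5,0,0,0,-3.5,0,0,0,-1.5,0,0,0,0,0,0,0,0,0,0,0,0,0])

```text
time: 17.07
ee_pos: [0.5176, 0.3801, 0.2447]
eef_rot: [1.0, 0.0, -0.001, 0.001]
ft_force: [-0.4, -0.2, 1.1]
width: 0.0005
grip_force: 0.0
```

```bash
python3 - <<'E'
from h import *
a=cv2.cvtColor(r.camera("side"),cv2.COLOR_RGB2BGR)
cv2.imwrite("pics/fin.png",cv2.resize(a[105:305,225:415],None,fx=3,fy=3,interpolation=cv2.INTER_CUBIC))
E
```

```text
(no output)
```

View pics/fin.png

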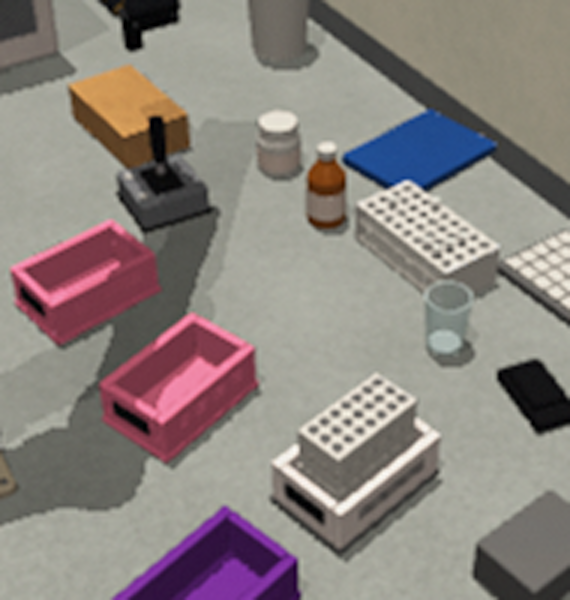

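The lever is upright at (157,150), the tray lies square on the pile at (357,420), and the arm is clear of everything.

```bash
python3 -c "
from bench import r
print(r.close_job())"
```

```text
the job is handed in; nothing more can be done
None
```

The job is handed in, with no verdict returned: the tray was set down by feel and sits square on the pile, and the lever was held at its stop on the feeder's side for about 1.5 s, then sprang back upright.

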